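# Clip the lot fob's snap hook onto the staple of the sample box

## Robot

A 6-joint arm with a two-finger parallel gripper is mounted at the origin on a cart in front of the work surface, level with it; the furniture and walls round the work are solid. World frame = base frame: x ahead of the robot, y to its left, z up, the work surface at z = 0. Lengths are in m, angles in rad, forces in N, time in s.
With the tool pointing down it reaches from about 0.35 to 0.95 m from the base axis. Payload 17.4 kg.
Tool frame: the origin (TCP) lies at the very end of the fingers, on their centre line; the grasp point (between the pads) lies 19 mm behind it (robot.hold_point_z is the distance from the TCP to the grasp point, in m); z points along the fingers, y is the line along which they close (so a half turn about z gives the same grasp; the last joint's range is limited). The gripper opens to 93 mm and grips with 3 to 60 N. Pads are 15 mm wide; open, the fingers measure 128 mm over their backs; the gripper's body (75 mm by 188 mm) begins 65 mm behind the grasp point.
Start: joints at [1.187, 0.116, 1.442, -0, 1.584, -0.038], TCP at [0.229, 0.635, 0.219] pointing down, gripper open.
Joint ranges: [-2.83, 2.83], [-0.83, 2.19], [0.07, 2.5], [-1.14, 4.28], [0.01, 3], [-2.97, 2.97]. Speed limits (rad/s): [1.89, 1.89, 2.22, 3.14, 3.14, 3.14].

## Interface

Orientations are given as a unit quaternion [w, x, y, z].
In Python, from bench import robot, cams, job_done, current_clock, current_joints, current_dq, current_effort, current_eef_pos, current_tool_rot, current_force, current_ft_torque, current_gripper_width, current_grasp_force gives the robot as it stands. The module is installed in compiled form; this text tells all that it offers. Calls block until the motion is done:
- robot.movep(position, orientation): joint-space move of the TCP to a pose.
- robot.line_to(position, attitude=None, max_speed=0.15, threshold=None): straight line of the TCP; attitude=None keeps the orientation; max_speed is the mean speed in m/s. With threshold (N) it stops when the force on the tool has changed by that much, and returns True; else False.
- robot.goto_joints(angles): joint-space move.
- robot.open_gripper() and robot.clamp(effort=None): open the fingers fully, or close them until they stop; effort is the grip in N (None keeps the last).
- robot.pause(seconds).
- robot.solve_ik(position, orientation): joint angles nearest the present ones, or None.
- cams.capture(name): name is "side" or "top" or "wrist"; returns a dict with "color" (400x640x3 uint8, blue, green, red), "intrinsics" (3x3 intrinsics, pixels), "D" ([k1, k2, p1, p2, k3] as OpenCV has them; the pictures are not rectified), "xyz" and "orientation" of the camera in the world. Camera axes: x right, y down, z forward; pixel columns grow to the right and rows downward; lengths in m; the calibration is good to about 2 mm. A picture is of the moment at which its call begins. There is no depth.
A pose or a line that the arm cannot do raises robot.MotionError and nothing moves.
- job_done(): hands the job in; it is judged then, once.
Trained networks look in the newest picture that a camera, given by its name, has taken for a name from the list of things; names that differ only in an ending like _2 or _b are one class to them, and where a whole thing is asked for, a point or a joint stands for the part that bears it (a point fixed in the world has none). Each returns a list of dicts, best first, with "conf" (0 to 1); they miss things now and then, are a little off and sometimes report something else, mostly with a low value. They report only what shows in the picture. A call takes as long as a camera call.
- cams.look_for(target, camera): "pixel" ([row, column] in pixels, amid what is visible of it).
- cams.outline_of(target, camera): "pixels" (400x640 bool, what is visible of it) and "pixel" ([row, column] in pixels, amid what is visible of it).
Readings, each from a call of its own:
- current_clock(): time.
- current_joints(): joint angles.
- current_dq(): joint speeds.
- current_effort(): joint torques, N m.
- current_eef_pos(): TCP position.
- current_tool_rot(): TCP orientation.
- current_force(): force on the tool from outside, world axes, zero at the start.
- current_ft_torque(): the same for the moment, N m.
- current_gripper_width(): finger opening in m.
- current_grasp_force(): force on a finger pad.
Only numpy, scipy, OpenCV 4.12 (cv2) and the standard library are available. Lean on these libraries where they do the work, as an engineer would, in place of code of your own. Each camera call takes 0.05 s, during which the arm holds its last target. There are 200 camera calls.

## Task

Clip the wooden fob that has the snap hook (not the one with the plain ring) onto the staple of the sample box: push the hook's sprung gate against the staple's upright bar until the bar is inside and the gate snaps shut behind it. Then prove the catch by drawing the fob straight back against the shut gate with a gentle, steady pull of about 5 to 10 N for a second, and lay the clipped fob flat on the table. Do not force anything, and leave the other fob, the glass vial and the tweezers where they are.

Things in the scene. Friction and masses are not known exactly. Their poses are not given: they have to be found in the camera images.
- clip_fob: The fob with the snap hook, loose, about 100 g, lying flat: a dark wooden bar 68 x 18 x 24 mm (x, y, z); at its +x end a flat hook of 6 mm steel wire, in one level plane 12 mm above the underside. Origin: on the underside, under the middle of the wood; x points to the hook. The hook's screw-in shank is set up to 6 mm further in or out than mid setting each time; not measured, but it stays put.
- hook_mouth_mid (a point): Fixed point of the wood (x = 83, y = -1, z = 12 mm): where the bar enters the hook if its shank is at mid setting. At that setting the hook's rounded nose ends at x = 83.5, y = -8 and its front at x = 86.5; the gate, a straight 5 mm rod, is hinged at x = 81, y = +11, its tip behind the nose at x = 77.5, y = -8. The bar's axis passes only at y of about -2 to +1.5 mm (best -1).
- hook_inside_mid (a point): Fixed point of the wood (x = 61, y = -1, z = 12 mm): middle of the hook's inside at mid setting, open there from x = 50.5 to 75, y = -11 to +8. The bar must go in to x of about 56 before the gate can spring back past it, and touches the hook's back at x = 53.5. Drawn back, it meets the shut gate at x of 71 to 74. All hook x values shift by the unknown shank setting (+-6 mm).
- gate (a joint): The snap hook's gate, in rad: 0 = shut against the nose; it opens by swinging inward (tip towards the wood) up to 1.3. A spring holds it shut; pushing a bar through it takes roughly 2 to 9 N and opens it to about 1.1.
- lot_box: The sample box, fixed: an open light wooden box 60 x 140 x 62 mm (x, y, z) with amber lumps in it. Origin: centre of its underside; its front wall faces its own -x. Its staple is a bent 6 mm steel rod standing edge-on to the front: two level legs, one on the table, one 50 mm up, stick 46 mm out of the front wall's middle and are joined at their outer ends by an upright bar.
- staple_bar (a point): Middle of the staple's upright bar, on its axis, 27 mm above the table. The bar is 6 mm thick, straight and free from 9 to 45 mm above the table, with a clear gap of 40 mm to the wall plate behind it. The axes are the box's: x points from the bar to the box's front wall, z up. The fob is pushed along this x.
- ring_fob: The other fob, loose: the same wooden bar, but with a plain closed wire ring (46 mm across) at its +x end. Origin under the middle of the wood. To be left alone.
- vial: Small corked glass vial standing upright, 19 mm across, 48 mm high, loose; origin at the centre of its base. To be left alone.
- bench_tweezers: Steel tweezers lying near the right edge of the table, 128 mm long, 8 mm high, loose. To be left alone.

How it is judged:
On the way, in this order (a step that is already met when the one before it is completed fails the run):
1. the staple pushes the gate inward (value of joint gate above 0.8 rad and contact force between clip_fob and lot_box above 1 N), for 0.02 s.
2. the bar is inside the hook and the gate has snapped shut (value of joint gate below 0.1 rad and x of staple_bar in the frame of clip_fob between 0.044 and 0.083 m and y of staple_bar in the frame of clip_fob between -0.014 and 0.011 m), for 0.02 s.
3. the fob is drawn back against the shut gate with a steady 4 to 12 N for 0.4 s (value of joint gate below 0.08 rad and contact force between clip_fob and lot_box between 4 and 12 N and x of staple_bar in the frame of clip_fob between 0.061 and 0.083 m), for 0.4 s.
At the end, for the whole second after the job is handed in: The staple's bar is inside the snap hook, the gate is shut (within 0.1 rad), and the fob lies flat and still on the table (underside within 6 mm of the top, tilted less than 0.15 rad) (all of step 2 and height (world z) of clip_fob below 0.006 m and angle between clip_fob's own z axis and vertical below 0.15 rad and linear speed of clip_fob below 0.02 m/s); the robot touches nothing.
It fails at once if the hook or fob is forced against the staple or box with more than 18 N (contact force between clip_fob and lot_box above 18 N).
It fails at once if the fob with the plain ring is moved by more than 20 mm (distance of ring_fob from where it was at the start of the episode above 0.02 m).
It fails at once if the vial is knocked over or moved by more than 20 mm (distance of vial from where it was at the start of the episode above 0.02 m or angle between vial's own z axis and vertical above 0.5 rad).
It fails at once if the tweezers are moved by more than 20 mm (distance of bench_tweezers from where it was at the start of the episode above 0.02 m).
It also fails if it takes over 70 s, if anything falls off the work surface, if the arm or the gripper's body presses on something with over 40 N, if the wrist force passes 120 N, or if a joint passes its speed limit or range.

## Working session

There is one attempt and no reset: what is moved stays moved. The work goes in short steps, each a Python script; the robot and the scene stay as the last script left them, time stands still between calls to the robot, and variables do not carry over. Pictures are saved under pics/ and viewed, at most 10 in all, crops included, and the job is handed in when it is done.

```bash
mkdir -p pics; cat > h.py <<'E'
import numpy as np, cv2
from scipy.spatial.transform import Rotation as R
from bench import *
def cap(n):
    c=cams.capture(n); return c
def rot(c):
    q=np.array(c["orientation"]); 
    return q if q.shape==(3,3) else R.from_quat(np.r_[q[1:],q[0]]).as_matrix()
def ray(c,px,z):
    """pixels [row,col] (N,2) -> world points at height z"""
    px=np.atleast_2d(px).astype(float)[:,::-1]
    u=cv2.undistortPoints(px.reshape(-1,1,2),np.array(c["intrinsics"]),np.array(c["D"])).reshape(-1,2)
    d=np.c_[u,np.ones(len(u))]@rot(c).T; o=np.array(c["xyz"])
    return o+d*((z-o[2])/d[:,2])[:,None]
def proj(c,P):
    Rm=rot(c); t=-Rm.T@np.array(c["xyz"])
    p,_=cv2.projectPoints(np.atleast_2d(P).astype(float),cv2.Rodrigues(Rm.T)[0],t,np.array(c["intrinsics"]),np.array(c["D"]))
    return p.reshape(-1,2)
E
cat > a.py <<'E'
from h import *
for n in ["top","side"]:
    c=cap(n); cv2.imwrite(f"pics/{n}0.png",c["color"]); print(n,np.round(c["xyz"],3),c["orientation"],np.round(c["intrinsics"],1).tolist())
    for t in ["clip_fob","ring_fob","lot_box","staple_bar","vial","bench_tweezers","gate","hook_mouth_mid"]:
        for d in cams.outline_of(t,n)[:2]:
            m=d["pixels"]; r=cv2.minAreaRect(np.argwhere(m)[:,::-1].astype(np.float32)); print(t,round(d["conf"],2),np.round(d["pixel"]),m.sum(),np.round(ray(c,d["pixel"],0.012)[0],3),np.round(r[0]),np.round(r[1]),round(r[2]))
E
python3 a.py
```

```text
top [ 0.366 -0.015  1.314] [-0.04237867  0.71273488 -0.6984403   0.04893052] [[516.2, 0.0, 312.6], [0.0, 516.2, 189.8], [0.0, 0.0, 1.0]]
clip_fob 0.76 [237. 220.] 270 [0.412 0.204 0.012] [221. 229.] [44. 10.] 90
ring_fob 0.55 [156. 222.] 363 [0.619 0.207 0.012] [222. 154.] [47. 17.] 90
lot_box 0.92 [150. 366.] 1588 [ 0.642 -0.162  0.012] [367. 156.] [57. 42.] 20
lot_box 0.32 [232. 223.] 262 [0.425 0.198 0.012] [220. 229.] [44. 11.] 90
staple_bar 0.59 [149. 370.] 1631 [ 0.645 -0.17   0.012] [368. 156.] [56. 43.] 20
bench_tweezers 0.47 [254. 424.] 13 [ 0.38  -0.307  0.012] [425. 255.] [6. 2.] 76
hook_mouth_mid 0.87 [234. 222.] 299 [0.42  0.201 0.012] [220. 229.] [44. 11.] 90
side [ 0.177 -0.892  0.53 ] [-0.51828284  0.83050901 -0.17487344  0.10515208] [[473.8, 0.0, 311.9], [0.0, 473.8, 197.0], [0.0, 0.0, 1.0]]
clip_fob 0.79 [192. 229.] 300 [0.415 0.188 0.012] [233. 189.] [10. 41.] 77
ring_fob 0.52 [175. 293.] 359 [0.602 0.223 0.012] [301. 176.] [11. 43.] 79
lot_box 0.6 [232. 376.] 2341 [ 0.653 -0.136  0.012] [369. 234.] [60. 62.] 90
staple_bar 0.79 [230. 379.] 2243 [ 0.664 -0.131  0.012] [370. 234.] [59. 61.] 90
vial 0.55 [210. 255.] 170 [0.445 0.067 0.012] [254. 212.] [20.  9.] 90
vial 0.54 [232. 376.] 2276 [ 0.653 -0.138  0.012] [370. 234.] [59. 61.] 90
bench_tweezers 0.53 [309. 303.] 318 [ 0.411 -0.309  0.012] [312. 309.] [ 7. 70.] 73
hook_mouth_mid 0.62 [193. 226.] 222 [0.406 0.188 0.012] [227. 190.] [ 8. 29.] 77
```

```bash
python3 -c "
import cv2
a=cv2.imread('pics/top0.png')[110:285,190:450]
cv2.imwrite('pics/topc.png',cv2.resize(a,None,fx=3,fy=3,interpolation=cv2.INTER_CUBIC))"
```

```text
(no output)
```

View pics/topc.png

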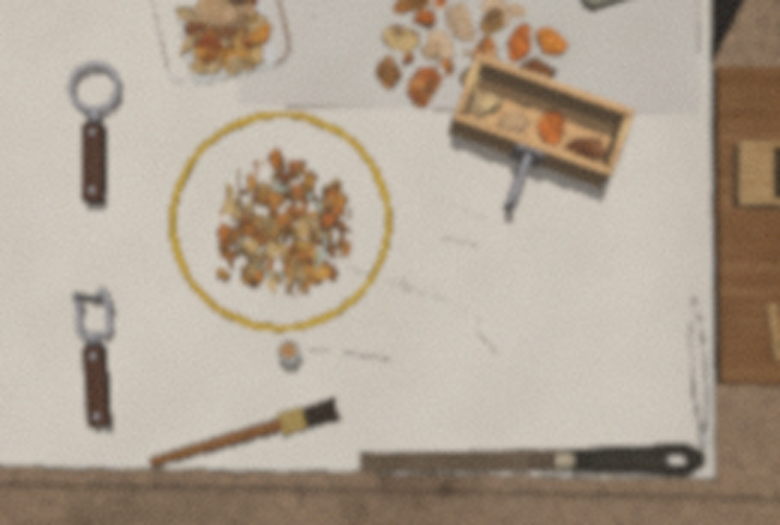

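Top view: hooked fob wood at about pixel (238,222), hook up-image (+x); ring fob at (160,221); staple bar at about (180,359), box yawed about -18°; vial near (228,287). Next, close wrist views.

```bash
cat >> h.py <<'E'
def q_down(yaw):
    """tool z down, tool x along world heading yaw"""
    x=np.array([np.cos(yaw),np.sin(yaw),0]); z=np.array([0,0,-1.]); M=np.c_[x,np.cross(z,x),z]
    q=R.from_matrix(M).as_quat(); return np.r_[q[3],q[:3]]
E
cat > b.py <<'E'
from h import *
q=np.array(current_tool_rot()); print(q, R.from_quat(np.r_[q[1:],q[0]]).as_matrix().round(2).tolist())
for yaw in [0,np.pi,-.33,np.pi-.33]:
    for p in ([.40,.20,.25],[.56,-.14,.25]): print(yaw,p,(lambda s:None if s is None else np.round(s,2))(robot.solve_ik(p,q_down(yaw))))
E
python3 b.py
python3 - <<'E'
from h import *
c=cap("wrist"); cv2.imwrite("pics/w0.png",c["color"]); print(np.array(c["xyz"]),c["orientation"],current_eef_pos(),rot(c).round(2).tolist(),np.round(c["intrinsics"]))
E
```

```text
[ 7.36714207e-06  1.72019161e-01  9.85093604e-01 -1.94742099e-06] [[-0.94, 0.34, 0.0], [0.34, 0.94, -0.0], [-0.0, -0.0, -1.0]]
0 [0.4, 0.2, 0.25] [ 0.41 -0.4   1.85 -0.    1.69  1.98]
0 [0.56, -0.14, 0.25] [-0.29 -0.1   1.61 -0.    1.63  1.28]
3.141592653589793 [0.4, 0.2, 0.25] [ 0.41 -0.4   1.85 -0.    1.69 -1.16]
3.141592653589793 [0.56, -0.14, 0.25] [-0.29 -0.1   1.61 -0.    1.63 -1.86]
-0.33 [0.4, 0.2, 0.25] [ 0.41 -0.4   1.85 -0.    1.69  2.31]
-0.33 [0.56, -0.14, 0.25] [-0.29 -0.1   1.61 -0.    1.63  1.61]
2.811592653589793 [0.4, 0.2, 0.25] [ 0.41 -0.4   1.85 -0.    1.69 -0.83]
2.811592653589793 [0.56, -0.14, 0.25] [-0.29 -0.1   1.61 -0.    1.63 -1.53]
[0.1533085  0.66095706 0.38415458] [0.11834416 0.80960077 0.56885147 0.08336225] [0.22880014 0.63504044 0.21865473] [[0.34, 0.9, 0.27], [0.94, -0.32, -0.1], [0.0, 0.29, -0.96]] [[325.   0. 316.]
 [  0. 325. 199.]
 [  0.   0.   1.]]
```

```bash
cat > c.py <<'E'
from h import *
def see(tag,names):
    c=cap("wrist"); cv2.imwrite(f"pics/{tag}.png",c["color"])
    np.savez(f"pics/{tag}.npz",**{k:np.array(c[k]) for k in c})
    for t in names:
        for d in cams.outline_of(t,"wrist")[:2]:
            m=d["pixels"]; np.save(f"pics/{tag}_{t}.npy",m); print(tag,t,round(d["conf"],2),np.round(d["pixel"]),m.sum(),np.round(ray(c,d["pixel"],0.012)[0],4))
robot.movep([.42,.20,.12],q_down(np.pi)); see("wf",["clip_fob","gate"])
robot.movep([.53,-.14,.20],q_down(np.pi-.33)); see("ws",["lot_box","staple_bar"])
robot.movep([.56,-.19,.20],q_down(np.pi-.33)); see("ws2",["lot_box","staple_bar"])
print(current_clock())
a=cv2.imread("pics/wf.png");b=cv2.imread("pics/ws.png");cv2.imwrite("pics/both.png",cv2.resize(np.vstack([a[:,100:540],b[:,100:540]]),None,fx=.74,fy=.74))
E
python3 c.py
```

```text
wf clip_fob 0.85 [196. 314.] 2521 [0.4194 0.197  0.012 ]
wf gate 0.59 [260. 329.] 144 [0.4816 0.2113 0.012 ]
ws lot_box 0.98 [273. 324.] 9262 [ 0.6461 -0.1696  0.012 ]
ws lot_box 0.56 [122. 134.] 658 [ 0.4094 -0.3061  0.012 ]
ws staple_bar 0.57 [272. 320.] 9382 [ 0.6437 -0.1744  0.012 ]
ws2 lot_box 0.92 [233. 356.] 8962 [ 0.6391 -0.169   0.012 ]
ws2 staple_bar 0.69 [233. 355.] 9088 [ 0.6383 -0.1699  0.012 ]
4.875
```

View pics/wf.png

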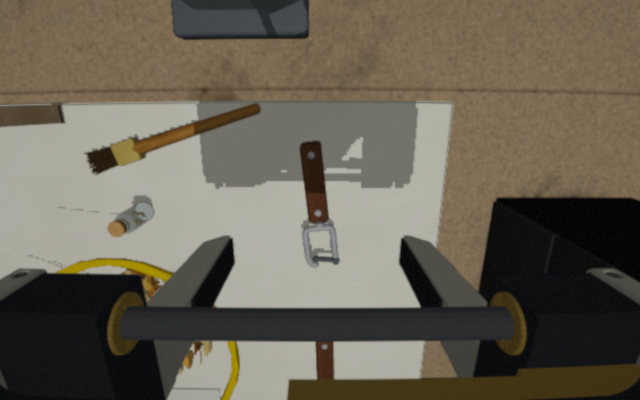

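View pics/ws.png

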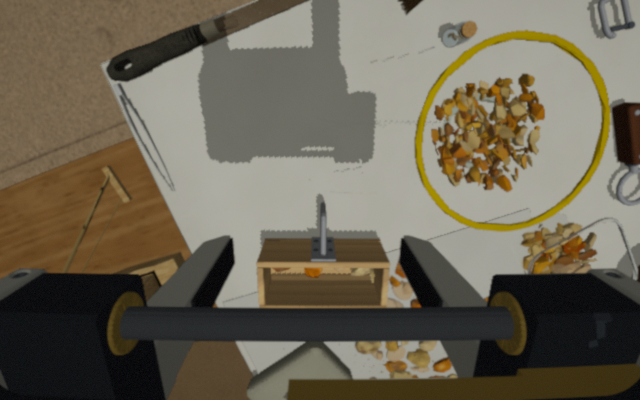

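wf: wood spans rows 142–222 near cols 310–318, hook front at about row 265, with the gate's dark rod at (262,314–338). ws: staple at cols ~322, rows 196–250, box below it. Now fit the geometry.

```bash
cat > d.py <<'E'
from h import *
from scipy.optimize import minimize
def load(t): return dict(np.load(f"pics/{t}.npz"))
def corners(sx,sy,z0,z1):
    return np.array([[x,y,z] for x in sx for y in sy for z in (z0,z1)])
def place(P,p): return P@R.from_euler("z",p[2]).as_matrix().T+[p[0],p[1],0]
def hull(c,P,shape=(400,640)):
    m=np.zeros(shape,np.uint8); h=cv2.convexHull(proj(c,P).astype(np.float32)).reshape(-1,2)
    cv2.fillConvexPoly(m,np.round(h*16).astype(np.int32),255,cv2.LINE_AA,4); return m/255.
c=load("wf"); m=np.load("pics/wf_clip_fob.npy"); im=c["color"].astype(int)
win=np.zeros_like(m); rr=np.argwhere(m); win[rr[:,0].min()-6:rr[:,0].max()+6, rr[:,1].min()-6:rr[:,1].max()+6]=1
wood=(win&(im[...,2]-im[...,0]>18)&(im.max(2)<135)).astype(np.uint8)
wood=cv2.morphologyEx(wood,cv2.MORPH_CLOSE,np.ones((9,9)))
wood=cv2.morphologyEx(wood,cv2.MORPH_OPEN,np.ones((5,5)))
W=corners((-.034,.034),(-.009,.009),0,.024)
f=lambda p:np.abs(hull(c,place(W,p))-wood).sum()
best=min((minimize(f,[.42,.2,a],method="Nelder-Mead",options=dict(initial_simplex=[[.42,.2,a],[.43,.2,a],[.42,.208,a],[.42,.2,a+.1]],xatol=1e-5)) for a in (-.1,0,.1)),key=lambda r:r.fun)
print("fob",best.x.round(4),best.fun,wood.sum()); p=best.x
hook=m&(wood==0); q=ray(c,np.argwhere(m),.012)-[p[0],p[1],0]; q=q@R.from_euler("z",p[2]).as_matrix()
q=q[q[:,0]>.036]; print("hook x max",np.sort(q[:,0])[-8:].round(4),"y",np.percentile(q[:,1],[1,99]).round(4))
def vis(c,box,n):
    x0,x1,y0,y1=box; return cv2.resize(c["color"][y0:y1,x0:x1],(n,int(n*(y1-y0)/(x1-x0))),interpolation=cv2.INTER_CUBIC)
o=c["color"].copy(); H=proj(c,place(W,p)); 
big=cv2.resize(o,None,fx=4,fy=4,interpolation=cv2.INTER_CUBIC)
for a in H: cv2.circle(big,tuple(np.int32(a*4+2)),3,(0,255,0),-1)
for x,y in ((.083,-.001),(.061,-.001),(.081,.011),(.0835,-.008),(.0865,0)): cv2.circle(big,tuple(np.int32(proj(c,place(np.array([[x,y,.012]]),p))[0]*4+2)),3,(0,0,255),-1)
A=big[125*4:280*4,275*4:365*4]
b=load("ws");B=cv2.resize(b["color"][185:310,245:400],None,fx=2.85,fy=2.85,interpolation=cv2.INTER_CUBIC)
A=cv2.resize(A,None,fx=.9,fy=.9)
out=np.zeros((max(A.shape[0],B.shape[0]),A.shape[1]+B.shape[1],3),np.uint8); out[:A.shape[0],:A.shape[1]]=A; out[:B.shape[0],A.shape[1]:]=B
print(out.shape,A.shape); cv2.imwrite("pics/fit.png",out)
E
python3 d.py
```

```text
fob [0.4084 0.1976 0.1034] 404.88235294117646 1527
hook x max [0.0788 0.0788 0.0789 0.0789 0.079  0.079  0.0791 0.0792] y [-0.0159  0.0146]
(558, 766, 3) (558, 324, 3)
```

View pics/fit.png

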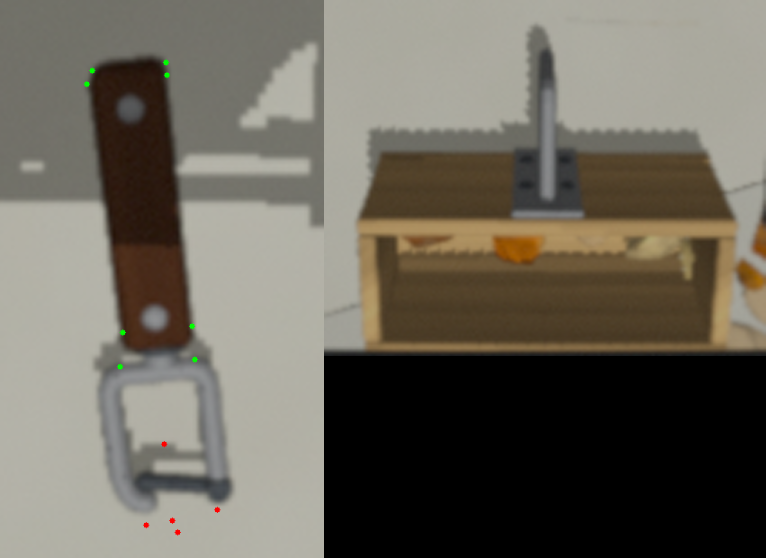

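Left: the fob fit ends beyond the real wood end (crop row 348), so the wood mask took in shadow and needs tightening. Right: box front-wall corners at full-image (264,239), (379,239), (258,262), (389,262), bar near column 323, rows 202–216.

```bash
cat > e.py <<'E'
exec(open("d.py").read().split("c=load(\"wf\")")[0])
from scipy.optimize import least_squares
c=load("wf"); m=np.load("pics/wf_clip_fob.npy"); im=cv2.GaussianBlur(c["color"],(3,3),0).astype(float)
win=np.zeros(m.shape,bool); win[132:235,292:340]=1
wood=(win&(im[...,2]>1.45*im[...,0])&(im[...,1]<75)).astype(np.uint8)
n,l,s,_=cv2.connectedComponentsWithStats(wood); wood=(l==1+s[1:,4].argmax()).astype(np.uint8)
wood=cv2.morphologyEx(wood,cv2.MORPH_CLOSE,np.ones((9,9))); print(np.ptp(np.argwhere(wood),axis=0),np.argwhere(wood).min(0))
W=corners((-.034,.034),(-.009,.009),0,.024)
f=lambda p:np.abs(hull(c,place(W,p))-wood).sum()
best=min((minimize(f,[.405,.2,a],method="Nelder-Mead",options=dict(initial_simplex=[[.405,.2,a],[.415,.2,a],[.405,.208,a],[.405,.2,a+.1]],xatol=1e-5)) for a in (0,.06,.12)),key=lambda r:r.fun)
p=best.x; print("fob",p.round(4),best.fun,wood.sum())
for name,px in dict(front=(162,503),hinge=(222,488),tip=(145,484),backwire=(160,372),left=(112,420),right=(210,420)).items():
    u=np.array([px[0]/3.6+275,px[1]/3.6+125]); w=ray(c,u[::-1],.012)[0]-[p[0],p[1],0]; print(name,(R.from_euler("z",-p[2]).apply(w)).round(4))
# box
C=np.array([[0,.07,0],[0,-.07,0],[0,.07,.062],[0,-.07,.062]])+[.046-.003,0,0]  # frame: staple bar axis, front face 43 mm on
U={}
U["ws"]=np.array([[379.4,238.7],[264,238.7],[389.2,262.2],[257.6,262.2]])
b=load("ws")
best=min((least_squares(lambda p:(proj(b,place(C,p))-Uo).ravel(),[.56,-.14,-.33]) for Uo in (U["ws"],U["ws"][[1,0,3,2]])),key=lambda r:r.cost)
pb=best.x; print("bar",pb.round(4),best.cost, best.fun.round(1))
bar=np.array([[0,0,.009],[0,0,.027],[0,0,.045],[0,0,.051]]); print(proj(b,place(bar,pb)).round(1))
b2=load("ws2"); tiles=[]
for d in (b,b2):
    uv=proj(d,place(np.r_[C,bar],pb)); x0,y0=np.int32(uv[:4].mean(0))-[75,60]
    t=cv2.resize(d["color"][y0:y0+100,x0:x0+150],None,fx=2.6,fy=2.6*1,interpolation=cv2.INTER_CUBIC)
    for a in uv: cv2.circle(t,tuple(np.int32((a-[x0,y0]+.5)*2.6)),2,(0,255,0),-1)
    tiles.append(t)
big=cv2.resize(c["color"][125:280,275:365],None,fx=3.35,fy=3.35,interpolation=cv2.INTER_CUBIC)
for a in proj(c,place(W,p)): cv2.circle(big,tuple(np.int32((a-[275,125]+.5)*3.35)),2,(0,255,0),-1)
r=np.vstack(tiles); h=max(r.shape[0],big.shape[0]); pad=lambda a:cv2.copyMakeBorder(a,0,h-a.shape[0],0,0,0)
o=np.hstack([pad(r),pad(big)]); print(o.shape); cv2.imwrite("pics/fit2.png",o)
E
python3 e.py
```

```text
[79 26] [142 301]
fob [0.4075 0.1986 0.1103] 409.14509803921567 1524
front [ 0.0789 -0.0044  0.012 ]
hinge [0.0763 0.0115 0.012 ]
tip [ 0.073  -0.0082  0.012 ]
backwire [ 0.0424 -0.001   0.012 ]
left [ 0.0541 -0.0145  0.012 ]
right [0.0568 0.0102 0.012 ]
bar [ 0.6482 -0.1733 -3.4711] 3.1667948313165253 [ 0.7 -0.2  0.1 -0.2 -2.   0.3  1.3  0.3]
[[322.  273.6]
 [322.3 281.4]
 [322.6 289.8]
 [322.7 292.8]]
(520, 692, 3)
```

View pics/fit2.png

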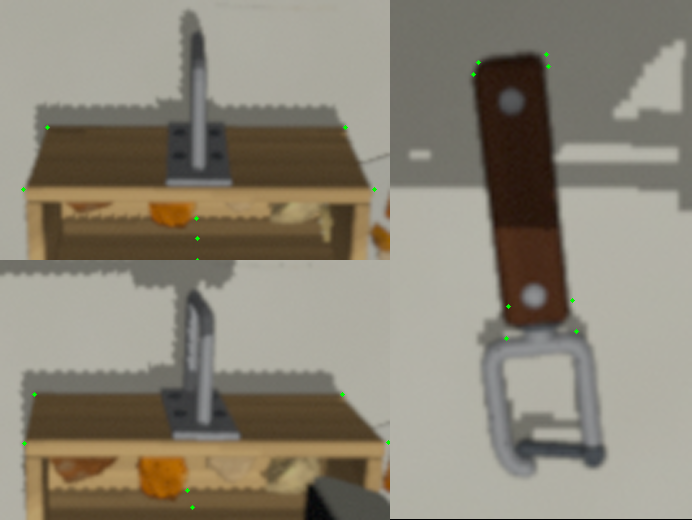

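The fitted box front face is right, but the solver took the mirrored solution, so the bar belongs on the other side. The hook sits about 4.8 mm further in than mid in this frame. I'll grasp with the camera on the hook side, so hook and bar show together at the same height.

```bash
cat > g.py <<'E'
from h import *
pb=[.6482,-.1733,-3.4711]; a=pb[2]+np.pi
face=np.array(pb[:2])+.043*np.array([np.cos(pb[2]),np.sin(pb[2])]); ax=np.array([np.cos(a),np.sin(a)])
b=dict(np.load("pics/ws.npz"))
for d in (.043,.046): B=face-d*ax; print("bar",d,B.round(4),[proj(b,[[*B,z]])[0].round(1).tolist() for z in (0,.051)])
p=[.4075,.1986]; yaw=.1103; q=q_down(yaw)
robot.movep([.45,.15,.22],q_down(0)); robot.movep([*p,.10],q); robot.line_to([*p,.03],max_speed=.08)
print("touch",robot.line_to([*p,.003],max_speed=.03,threshold=5),current_eef_pos())
robot.clamp(35); print(current_gripper_width(),current_grasp_force())
robot.line_to([*p,.12],max_speed=.1); print(current_gripper_width(),np.round(current_force(),2),current_clock())
B=face-.046*ax; pre=B-.125*ax
q=q_down(a); robot.movep([*pre,.12],q); robot.line_to([*pre,.015],max_speed=.1)
c=cap("wrist"); cv2.imwrite("pics/p1.png",c["color"]); np.savez("pics/p1.npz",**{k:np.array(c[k]) for k in c})
print(pre,a,current_eef_pos(),current_clock(),np.round(current_force(),2)); print(proj(c,[[*B,.027]]),proj(c,[[*(pre+.083*ax),.024]]))
E
python3 g.py
```

```text
bar 0.043 [ 0.5668 -0.1455] [[322.3, 204.9], [323.2, 220.0]]
bar 0.046 [ 0.564  -0.1445] [[322.3, 202.5], [323.2, 217.2]]
touch False [0.40762789 0.19863505 0.0031825 ]
0.017807343838558795 34.99929428100586
0.01792336014013401 [-0.23 -0.42 -1.3 ] 12.9167
[ 0.4457128  -0.10405454] -0.32950734641020674 [ 0.44611516 -0.10414715  0.01567014] 15.3333 [-0.12 -0.   -1.38]
[[313.77665238  -7.1485089 ]] [[314.00715915  95.80087615]]
```

View pics/p1.png

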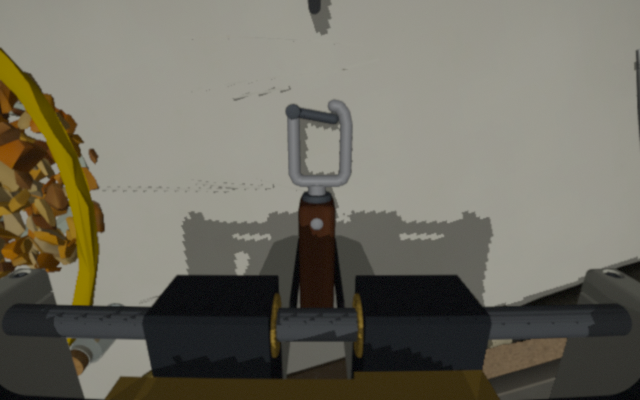

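The fob is held straight: gate hinge at (111,293), nose at (101,341), bar just entering at about (5,315). Move 20 mm ahead and measure both together.

```bash
cat > i.py <<'E'
from h import *
a=-.32950735; ax=np.array([np.cos(a),np.sin(a)]); pre=np.array([.4457128,-.10405454])+.020*ax
robot.line_to([*pre,.015],max_speed=.05)
c=cap("wrist"); np.savez("pics/p2.npz",**{k:np.array(c[k]) for k in c}); e=current_eef_pos(); print(e,current_clock())
def loc(px,z): return R.from_euler("z",-a).apply(ray(c,px,z)-e)[:, :2].round(4)
for n,px in dict(hinge=(111,293),tip=(118,335),nose=(101,341)).items(): print(n,loc(px,.0245))
for y in (-.002,0): print(proj(c,[[*(np.array([.564,-.1445])+y*np.array([-ax[1],ax[0]])),z] for z in (.003,.027,.051)]).round(1).tolist())
for s in (.076,.083):print(proj(c,[[*(np.array(e[:2])+s*ax),.0245]]))
t=cv2.resize(c["color"][0:200,240:400],None,fx=4,fy=4,interpolation=cv2.INTER_CUBIC)[:600]
cv2.imwrite("pics/p2.png",t)
E
python3 i.py
```

```text
[ 0.46450771 -0.11051032  0.01481394] 15.9333
hinge [[0.0759 0.0097]]
tip [[ 0.0728 -0.0098]]
nose [[ 0.0804 -0.0125]]
[[318.1, 50.5], [318.3, 42.1], [318.7, 30.4]]
[[314.1, 50.5], [313.7, 42.1], [313.2, 30.4]]
[[313.97736894 110.86113851]]
[[313.94692066  95.15095072]]
```

View pics/p2.png

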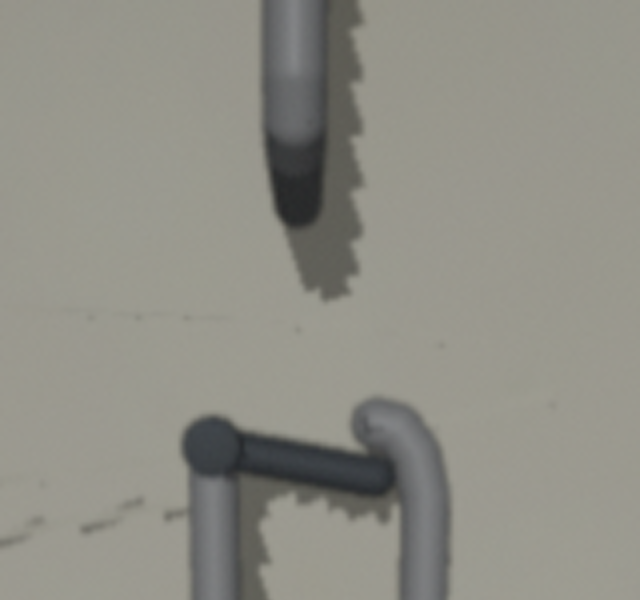

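Bar axis at about column 314, hook centre line (y = -1) at about column 319: the bar sits ~2.4 mm too far to hook +y. Shift the tool +y by 2.4 mm, advance 14 mm and recheck.

```bash
cat > j.py <<'E'
from h import *
a=-.32950735; ax=np.array([np.cos(a),np.sin(a)]); ay=np.array([-ax[1],ax[0]])
pre=np.array([.4457128,-.10405454])+.0024*ay
robot.line_to([*(pre+.020*ax),.015],max_speed=.03); robot.line_to([*(pre+.034*ax),.015],max_speed=.03)
c=cap("wrist"); e=current_eef_pos(); print(e,current_clock(),np.round(current_force(),2))
print(proj(c,[[*(np.array(e[:2])+s*ax),.0245] for s in (.06,.09)]))
t=cv2.resize(c["color"][40:190,240:400],None,fx=4,fy=4,interpolation=cv2.INTER_CUBIC)
cv2.imwrite("pics/p3.png",t)
E
python3 j.py
```

```text
[ 0.47856452 -0.11276923  0.01489095] 16.85 [ 0.24 -0.61 -1.13]
[[314.01650464 145.25034166]
 [313.88545257  78.93432218]]
```

View pics/p3.png

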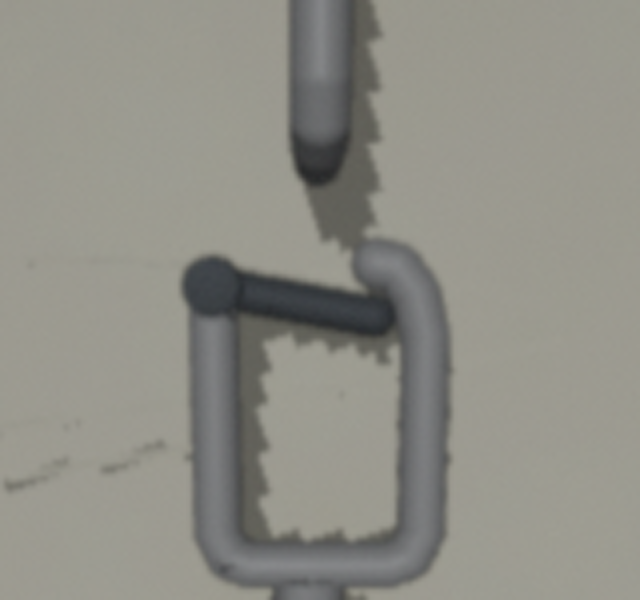

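Bar at about crop column 319 against hook centre 315: ~0.4 mm past best, within tolerance. Nudge back 0.4 mm and push slowly, logging force.

```bash
cat > k.py <<'E'
from h import *
a=-.32950735; ax=np.array([np.cos(a),np.sin(a)]); ay=np.array([-ax[1],ax[0]])
pre=np.array([.4457128,-.10405454])+.0020*ay
for s in [.036,.044]+list(np.arange(.048,.0752,.002)):
    t=robot.line_to([*(pre+s*ax),.015],max_speed=.02,threshold=12)
    f=np.array(current_force()); e=np.array(current_eef_pos()[:2])-pre; print(round(s,4),t,"s",round(e@ax,4),"fx",round(f[:2]@ax,2),"fy",round(f[:2]@ay,2),"fz",round(f[2],2))
    if t: break
c=cap("wrist"); print(current_clock())
cv2.imwrite("pics/p4.png",cv2.resize(c["color"][40:190,240:400],None,fx=4,fy=4,interpolation=cv2.INTER_CUBIC))
E
python3 k.py
```

```text
0.036 False s 0.0361 fx 0.72 fy 0.02 fz -1.18
0.044 False s 0.044 fx 0.12 fy 0.9 fz -1.57
0.048 False s 0.0477 fx -3.87 fy -0.69 fz -1.98
0.05 False s 0.0497 fx -4.34 fy 0.51 fz -2.74
0.052 False s 0.0518 fx -3.57 fy 2.41 fz -1.82
0.054 False s 0.054 fx -4.04 fy 3.16 fz -1.84
0.056 False s 0.0561 fx -2.69 fy 3.46 fz -1.87
0.058 False s 0.0582 fx -1.69 fy 4.86 fz -2.29
0.06 False s 0.0603 fx -0.93 fy 5.55 fz -2.49
0.062 False s 0.0624 fx 0.59 fy 4.88 fz -1.41
0.064 False s 0.0646 fx 1.01 fy 6.35 fz -3.47
0.066 False s 0.0668 fx 3.18 fy 7.63 fz -3.41
0.068 False s 0.0684 fx 0.66 fy 1.04 fz -0.38
0.07 False s 0.0702 fx -0.21 fy 0.08 fz -0.62
0.072 False s 0.0721 fx 0.49 fy -0.16 fz -0.81
0.074 False s 0.0741 fx -0.6 fy -0.4 fz -0.55
21.3
```

View pics/p4.png

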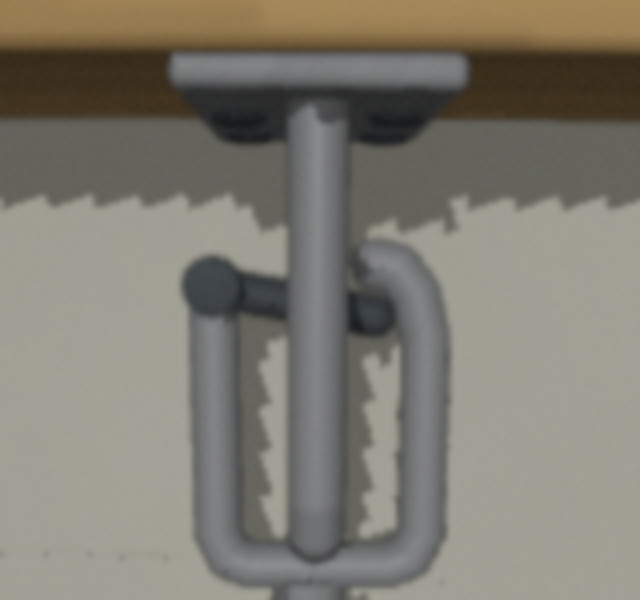

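The gate snapped shut behind the bar (force drop at s≈0.068; bar inside, gate straight across at rows 285–315). Now the gentle pull.

```bash
cat > l.py <<'E'
from h import *
a=-.32950735; ax=np.array([np.cos(a),np.sin(a)]); ay=np.array([-ax[1],ax[0]])
pre=np.array([.4457128,-.10405454])+.0020*ay
def F():
    v=[]
    for _ in range(5): v.append(np.array(current_force())[:2]); robot.pause(.02)
    v=np.mean(v,0); return v@ax,v@ay
robot.line_to([*(pre+.061*ax),.015],max_speed=.03,threshold=4); s=(np.array(current_eef_pos()[:2])-pre)@ax
f0=F(); print(round(s,4),np.round(f0,2)); 
while s>.046:
    s-=.0004; robot.line_to([*(pre+s*ax),.015],max_speed=.02,threshold=8); f=F()
    if f[0]>1: print(round(s,4),np.round(f,2),current_gripper_width())
    if f[0]>6.3: break
for _ in range(6):
    robot.pause(.1); print("hold",np.round(F(),2))
print(current_clock())
E
python3 l.py
```

```text
0.061 [-0.21 -0.01]
0.0558 [2.1  0.46] 0.018044257676728487
0.0554 [ 5.3  -0.13] 0.0177636468298604
0.055 [7.06 0.19] 0.0183240935876289
hold [ 7.16 -0.12]
hold [7.14 0.2 ]
hold [7.41 0.3 ]
hold [7.17 0.23]
hold [6.97 0.14]
hold [7.17 0.02]
28.0667
```

```bash
cat > m.py <<'E'
from h import *
a=-.32950735; ax=np.array([np.cos(a),np.sin(a)]); ay=np.array([-ax[1],ax[0]])
P=np.array([.4457128,-.10405454])+.0020*ay+.063*ax
robot.line_to([*P,.015],max_speed=.03); robot.line_to([*P,.006],max_speed=.03)
print(robot.line_to([*P,.0030],max_speed=.01,threshold=4),current_eef_pos(),np.round(current_force(),2))
robot.open_gripper(); robot.pause(.3); robot.line_to([*P,.10],max_speed=.08)
robot.line_to([*(P-.06*ax),.16],max_speed=.1); robot.pause(.3)
c=cap("wrist"); print(current_clock(),current_gripper_width()); t=cap("side")
o=[cv2.resize(c["color"],None,fx=.8,fy=.8)[:300,:], cv2.resize(t["color"][160:300,200:440],None,fx=512/240,fy=512/240)]
o=np.vstack(o); print(o.shape); cv2.imwrite("pics/p5.png",o)
E
python3 m.py
```

```text
True [ 0.50603397 -0.12254258  0.00300878] [0.1  0.31 5.21]
33.5667 0.09300390742693436
(599, 512, 3)
```

View pics/p5.png

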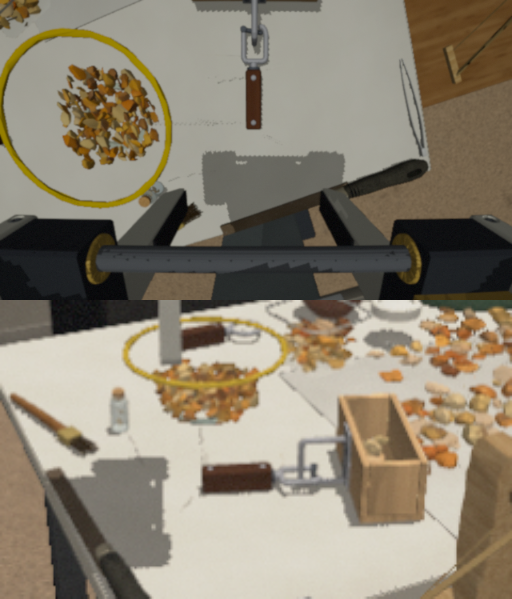

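The fob lies flat, hooked on the staple with the gate shut; vial, ring fob and tweezers are untouched, and the gripper is clear.

```bash
python3 -c "
from bench import *
print(job_done(), current_clock())"
```

```text
the job is handed in; nothing more can be done
the job is handed in; nothing more can be done
```

The snap-hook fob is clipped on the staple with the gate shut, held about 7 N of steady pull for over a second, and now lies flat on the table; I handed the job in, and no verdict was reported back.

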